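# Roll the big tin to the tape

### The job

The big food tin lies on its side in the shallow cradle of the wooden board and is too wide to pick up. Gently roll it (do not lift it or slide it) over the cradle's batten and along the board, and stop it lying still on the strip of tape, square to the tape and about midway across the board, without letting it run on past the tape. Leave the jar, the mug and the spoon where they are.

Things in the scene. Friction and masses are not known exactly. Their poses are not given: they have to be found in the camera images.
- tin_center (a point): Centre of the big plain metal food tin: closed rigid cylinder, 100 mm diameter, 120 mm long, 0.56 to 0.96 kg, lying on its side. x: the cylinder's axis; z: from the centre to its straight dark seam, up at the start. It rolls very freely: pushed over the batten and let go it runs off the board; left at rest it stays. Fingertips pressing about 10 N on its upper side can roll it in several strokes.
- board: Fixed flat wooden board, 200 mm (its x) by 400 mm (its y), 18 mm thick, origin at the centre of its underside on the counter, z up. The tin's axis lies along the board's x, and the tin is to be rolled towards the board's +y. Level.
- cradle (a point): Middle of the cradle, on the board's top, 120 mm from the board's origin towards its -y; axes as the board's. Two parallel wooden battens along x, 140 mm long, their middles 19 mm to either side (along y), 3 mm high, rounded on top (radius 8 mm). The tin starts between them, resting on the board, its centre 50 mm above this point and up to 12 mm to either side along x.
- tape: The mark: flat strip of paper tape stuck across the board, 20 mm wide (its y) and 190 mm long (its x), with a thin dark line along its middle, no thickness to feel; origin at its middle on the board's top; its x is along the strip, parallel to the board's x. It lies 100 to 170 mm from the cradle's middle, towards the board's +y.
- jar: Clear jar with a wooden lid, 70 mm in diameter, 110 mm tall, standing on the counter beyond the board's +y end; origin at the centre of its base. Leave it alone.
- mug: White mug, 76 mm in diameter, 90 mm tall, on the counter beside the board's far (+x) side; origin at the centre of its base. Leave it alone.
- spoon: Spoon about 200 mm long lying on the counter beside the board's far (+x) side, roughly parallel to the board's y. Leave it alone.

How it is judged:
On the way:
1. the tin has been rolled out of the cradle, over the batten (y of tin_center in the frame of cradle above 0.04 m and z of tin_center in the frame of cradle below 0.056 m), for 0.1 s.
At the end, for the whole second after the job is handed in: The tin lies on the board with its centre line above the tape (within 10 mm of the tape's middle line), square to the tape within 0.12 rad, within 35 mm of midway across the board, at rest, and it has truly rolled: its seam, on top at first, has turned by more than 1.3 rad from the top (y of tin_center in the frame of tape between -0.01 and 0.01 m and x of tin_center in the frame of tape between -0.035 and 0.035 m and z of tin_center in the frame of tape between 0.046 and 0.054 m and angle between the x axis of tin_center and the x axis of tape, either way round below 0.12 rad and angle between tin_center's own z axis and vertical above 1.3 rad and linear speed of tin below 0.01 m/s); the robot touches nothing.
It fails at once if the tin is lifted off the board (centre more than 70 mm above the board's top) (z of tin_center in the frame of board above 0.088 m).
It fails at once if the tin falls off the board (z of tin_center in the frame of board below 0.058 m).
It fails at once if the tin runs on past the tape (its centre more than 30 mm beyond the tape's middle) (y of tin_center in the frame of tape above 0.03 m).
It fails at once if the tin is pressed hard (more than 60 N) (contact force between the fingers and tin above 60 N).
It fails at once if the jar, the mug or the spoon is disturbed (more than 15 mm) (distance of any of jar, mug, spoon from where it was at the start of the episode above 0.015 m).
It also fails if it takes over 64 s, if anything falls off the work surface, if the arm or the gripper's body presses on something with over 40 N, if the wrist force passes 120 N, or if a joint passes its speed limit or range.

### The arm

A 6-joint arm with a two-finger parallel gripper is mounted at the origin on the work surface. World frame = base frame: x ahead of the robot, y to its left, z up, the work surface at z = 0. Lengths are in m, angles in rad, forces in N, time in s.
With the tool pointing down it reaches from about 0.35 to 0.775 m from the base axis. Payload 7.3 kg.
Tool frame: the origin (TCP) lies between the finger pads; the fingertips stand 17 mm ahead of it and the grasp point (between the pads) lies 2 mm behind it; z points along the fingers, y is the line along which they close (so a half turn about z gives the same grasp; the last joint's range is limited). The gripper opens to 92 mm and grips with 3 to 60 N. Pads are 19 mm wide; open, the fingers measure 130 mm over their backs; the gripper's body (75 mm by 190 mm) begins 47 mm behind the grasp point.
Start: joints at [1.11, 0.342, 1.524, -0, 1.275, -0.146], TCP at [0.163, 0.499, 0.244] pointing down, gripper open.
Joint ranges: [-2.53, 2.53], [-0.77, 2.02], [0.04, 2.7], [-1, 4.14], [0.28, 2.66], [-3.11, 3.11]. Speed limits (rad/s): [2.57, 2.57, 3.14, 3.14, 3.14, 3.14].

### API

Orientations are given as [roll, pitch, yaw] about the fixed x, y, z axes, in that order (R = Rz(yaw) Ry(pitch) Rx(roll)).
In Python, from cell import robot, optics gives the robot as it stands.
- The arm moves only by the tool play_rows, never from a script. Its argument "rows" is a list of rows, each a list of 7 numbers: the shift along the tool's x, y, z in cm, then the turn, a rotation vector about the tool's x, y, z in rad, then the opening, from 0 (shut) to 1 (fully open). In form: [[tx, ty, tz, wx, wy, wz, grip], ...]. A call has 1 to 20 rows; each row is the pose to reach, as a shift and turn from the pose commanded when the call began, along the tool's axes at that moment; what a row does not reach only later rows make up. A row lasts 1/10 s, in which the tool goes at most 50 mm and 8.59 degrees, less where a joint would pass 70% of its speed; a pose out of reach is approached as far as the arm can. A call with a gripper value outside its range is refused whole. The fingers move at their own pace and stop on an object; "squeeze" is the grip in N (left out, the last holds). Time passes only in rows, so rows that repeat a pose let the fingers close. It gives the time, the measured TCP pose, the force, the opening and the grip force at its end, in the units of the state.
- robot.observe(): the state, without advancing time (a new reading comes with each control period).
- optics.read_camera(name): name is "scene" or "top" or "wrist"; returns (picture, depth): 400x640x3 uint8, red, green, blue; 400x640 float32, m along the optical axis (not along the pixel's ray), 0 where there is no reading.
- optics.camera_model(name): a dict with "fx", "fy", "cx", "cy" (pixels), "origin" and "rotation" of the camera in the world; the wrist camera has in their place "tool_from_camera" (4x4, takes a point from camera to tool coordinates, whose origin is the TCP and whose axes are the flange's). Camera axes: x right, y up, looking along -z (the intrinsics and any distortion apply to the point x, -y, -z); pixel columns grow to the right and rows downward; lengths in m; the calibration is good to about 2 mm. The wrist camera is an equidistant fisheye: a pixel r from the principal point sees the ray r / f radians off the axis. A picture is of the moment at which its call begins: read the wrist's pose just before it. camera_model takes no time and is no camera call.
- robot.hand_in(): hands the job in; it is judged then, once.
The state is a dict: "time": time; "qpos": joint angles; "qvel": joint speeds; "joint_efforts": joint torques, N m; "tool_pos": TCP position; "tool_rot": TCP orientation; "contact_force": force on the tool from outside, world axes, zero at the start; "torque": the same for the moment, N m; "opening": finger opening in m; "grip_force": force on a finger pad.
Only numpy, scipy, OpenCV 4.12 (cv2) and the standard library are available. Lean on these libraries where they do the work, as an engineer would, in place of code of your own. Each camera call takes 0.05 s, during which the arm holds its last target. There are 200 camera calls.

## Working session

There is one attempt and no reset: what is moved stays moved. The work goes in short steps, Python scripts to look and compute and a tool call to move; the robot and the scene stay as the last step left them, time stands still between calls to the robot, and variables do not carry over. Pictures are saved under pics/ and viewed, at most 10 in all, crops included, and the job is handed in when it is done.

Besides the shell and the picture viewer there is one more tool, called after "Emit:" as a command line: name --pt "numbers of a row" for each row, then --argument value for the rest. play_rows: Moves the arm, as the interface text tells. Its arguments: {"type":"object","properties":{"rows":{"type":"array"},"squeeze":{"type":"number"}},"required":["rows"]}

```bash
mkdir -p pics; ls; python3 - <<'E'
from cell import robot, optics
import cv2, numpy as np
s=robot.observe(); print({k:np.round(v,3).tolist() for k,v in s.items()})
for n in ["top","scene"]:
    p,d=optics.read_camera(n); np.savez(f"pics/{n}.npz",p=p,d=d)
    cv2.imwrite(f"pics/{n}0.png",p[:,:,::-1])
    print(n,{k:np.round(v,4).tolist() for k,v in optics.camera_model(n).items()})
E
```

```text
pics
{'time': 0.0, 'qpos': [1.11, 0.343, 1.525, -0.0, 1.275, -0.146], 'qvel': [0.0, 0.001, 0.002, -0.001, -0.0, -0.001], 'joint_efforts': [-0.001, -43.125, -24.422, 0.072, 0.056, -0.0], 'tool_pos': [0.162, 0.499, 0.243], 'tool_rot': [-3.14, -0.0, 2.827], 'contact_force': [-0.591, 0.149, -1.12], 'torque': [0.038, -0.053, -0.018], 'grip_force': 0.0, 'opening': 0.091}
top {'fx': 519.5352, 'fy': 519.5352, 'cx': 330.4928, 'cy': 204.6152, 'origin': [0.4292, 0.0675, 1.2435], 'rotation': [0.1647, 0.0183, -1.5582]}
scene {'fx': 396.0877, 'fy': 396.0877, 'cx': 322.8478, 'cy': 193.0496, 'origin': [1.1887, -0.3585, 0.5698], 'rotation': [0.9617, -0.0158, 0.9539]}
```

View pics/top0.png

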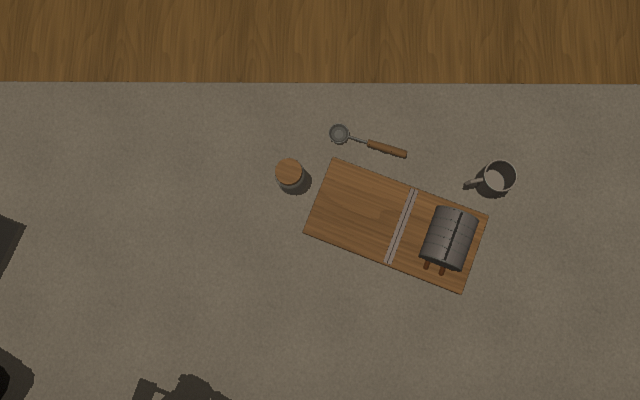

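View pics/scene0.png

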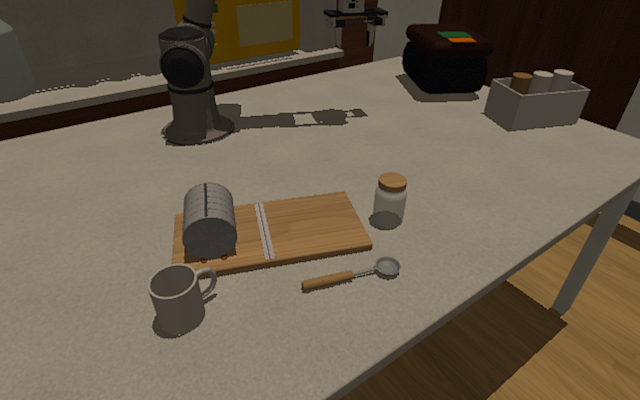

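The top view shows the board's corners near (333,158), (488,214), (462,293) and (303,233). The tape runs from (414,189) to (388,263), and the tin is at about (449,238). I'll enlarge it and measure.

```bash
cat > h.py <<'E'
import numpy as np, cv2
from scipy.spatial.transform import Rotation as R
from cell import robot, optics
def cam(n):
    m=optics.camera_model(n); r=np.array(m["rotation"])
    M=R.from_euler('xyz',r).as_matrix() if r.ndim==1 else r
    return m,M
def rays(n,uv):
    m,M=cam(n); uv=np.atleast_2d(uv).astype(float)
    d=np.c_[(uv[:,0]-m["cx"])/m["fx"],-(uv[:,1]-m["cy"])/m["fy"],-np.ones(len(uv))]
    return np.array(m["origin"]),d@M.T
def onz(n,uv,z):
    o,d=rays(n,uv); return o+d*((z-o[2])/d[:,2])[:,None]
def cloud(n,d):
    v,u=np.nonzero(d>0); o,r=rays(n,np.c_[u,v]); return o+r*d[v,u][:,None],u,v
E
python3 - <<'E'
from h import *
z=np.load("pics/top.npz"); p=z['p']; d=z['d']
c=p[145:305,290:500,::-1]; cv2.imwrite("pics/crop.png",cv2.resize(c,None,fx=3.7,fy=3.7,interpolation=cv2.INTER_CUBIC))
P,u,v=cloud("top",d)
b=onz("top",[[333,158],[488,214],[462,293],[303,233]],.018); print(b.round(4)); 
for i in range(4): print(np.linalg.norm(b[i]-b[(i+1)%4]).round(4))
t=onz("top",[[413.5,189],[388.5,263.5]],.018); print('tape',t.round(4),t.mean(0))
c=b.mean(0); print('board c',c)
for uv in [(350,200),(430,210),(449,237),(300,330)]:
    k=(u==uv[0])&(v==uv[1]); print(uv,P[k].round(4))
m=(P[:,2]>.06)&(np.abs(u-449)<45)&(np.abs(v-237)<45)
Q=P[m]; print(len(Q),Q.min(0),Q.max(0),Q.mean(0))
np.save("pics/tincloud.npy",Q)
xy=Q[:,:2]; r=cv2.minAreaRect(xy.astype(np.float32)*1000); print(r)
E
```

```text
[[ 0.7474  0.0879  0.018 ]
 [ 0.6137 -0.2812  0.018 ]
 [ 0.4281 -0.2146  0.018 ]
 [ 0.5638  0.1569  0.018 ]]
0.3926
0.1971
0.3955
0.1962
tape [[ 0.6725 -0.1059  0.018 ]
 [ 0.4941 -0.0451  0.018 ]] [ 0.58330482 -0.07551654  0.018     ]
board c [ 0.58824733 -0.06274633  0.018     ]
(350, 200) [[0.6442 0.046  0.0183]]
(430, 210) [[ 0.6223 -0.1448  0.0156]]
(449, 237) [[ 0.5476 -0.1672  0.1167]]
(300, 330) [[ 0.338   0.1606 -0.0021]]
2571 [ 0.4780564  -0.28240503  0.06051005] [ 0.6562971  -0.10779261  0.12355223] [ 0.5499893  -0.16938542  0.10658274]
((586.3792114257812, -190.59588623046875), (106.04034423828125, 205.00042724609375), 64.64244079589844)
```

View pics/crop.png

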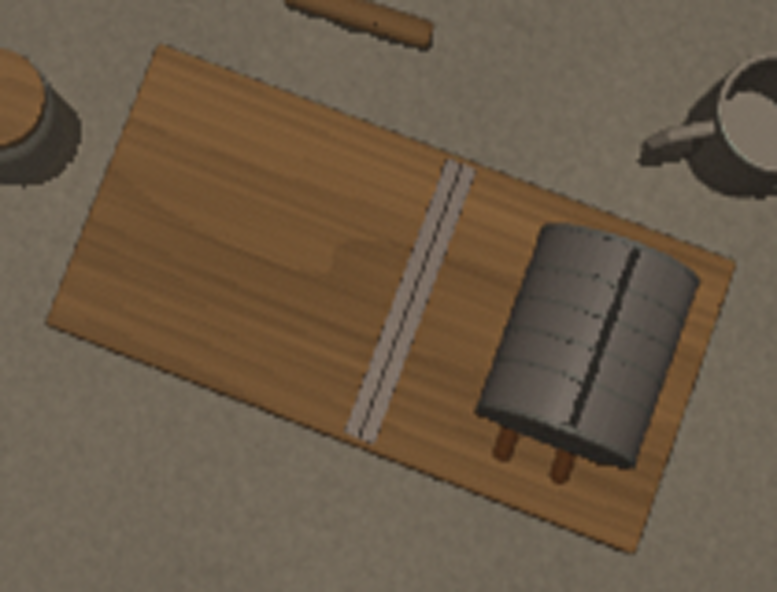

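```bash
cat >> h.py <<'E'
_c=onz("top",np.array([[158,44],[735,262],[633,552],[47,325]])/3.7+[290,145],.018)[:,:2]
yb=(_c[0]-_c[1])+(_c[3]-_c[2]); xb=(_c[1]-_c[2])+(_c[0]-_c[3])
a=np.arctan2(yb[1],yb[0]); a2=np.arctan2(xb[1],xb[0])+np.pi/2
psi=(2*a+a2)/3            # heading of the board's +y
ey=np.array([np.cos(psi),np.sin(psi)]); ex=np.array([ey[1],-ey[0]])
C=_c.mean(0)
def tob(p): q=np.atleast_2d(p)[:,:2]-C; return np.c_[q@ex,q@ey]
def tow(b): b=np.atleast_2d(b); return C+b[:,:1]*ex+b[:,1:2]*ey
E
python3 - <<'E'
from h import *
print('psi',a,a2,psi,'C',C); print('corners',tob(_c).round(4).tolist())
t=onz("top",np.array([[460,163],[362,438]])/3.7+[290,145],.018); print('tape',tob(t).round(4).tolist())
s=onz("top",np.array([[636,250],[573,424]])/3.7+[290,145],.118); print('seam',tob(s).round(4).tolist())
# tin by depth, cylinder fit in board frame
Q=np.load("pics/tincloud.npy"); B=np.c_[tob(Q),Q[:,2]]; B=B[(abs(B[:,1]+.12)<.045)&(abs(B[:,0])<.07)&(B[:,2]>.08)]
from scipy.optimize import least_squares
f=lambda p:np.hypot(B[:,1]-p[0]-p[2]*B[:,0],B[:,2]-p[1])-.05
r=least_squares(f,[-.12,.068,0],loss='soft_l1',f_scale=.002); print('cyl y,z,slope',r.x,'rms',np.sqrt(np.mean(r.fun**2)),'x range',np.percentile(B[:,0],[1,99]))
# scene camera check of tape
E
```

```text
psi 1.2101318105099534 1.2109051100678832 1.2103895770292634 C [ 0.58726668 -0.0621725 ]Traceback (most recent call last):
  File "<stdin>", line 2, in <module>
NameError: name '_c' is not defined
```

```bash
python3 - <<'E'
from h import *
from h import _c
print('corners',tob(_c).round(4).tolist())
t=onz("top",np.array([[460,163],[362,438]])/3.7+[290,145],.018); print('tape',tob(t).round(4).tolist())
s=onz("top",np.array([[636,250],[573,424]])/3.7+[290,145],.118); print('seam',tob(s).round(4).tolist())
Q=np.load("pics/tincloud.npy"); B=np.c_[tob(Q),Q[:,2]]; B=B[(abs(B[:,1]+.12)<.045)&(abs(B[:,0])<.07)&(B[:,2]>.08)]
from scipy.optimize import least_squares
f=lambda p:np.hypot(B[:,1]-p[0]-p[2]*B[:,0],B[:,2]-p[1])-.05
r=least_squares(f,[-.12,.068,0],loss='soft_l1',f_scale=.002); print('cyl y,z,slope',r.x,'rms',np.sqrt(np.mean(r.fun**2)),'x range',np.percentile(B[:,0],[1,99]))
# target over the tin: tip behind the top at phi=-30deg, 30 mm above it, tool x along board +y
st=robot.observe(); T=R.from_euler('xyz',st['tool_rot'])
tc=np.array([np.mean(s[:,0]),0])
bx=tob(s)[:,0].mean(); p=np.r_[tow([bx,-.12-.025-.01])[0],.018+.1+.017+.04]
print('bx',bx,'goal',p,'shift cm',T.inv().apply(p-st['tool_pos'])*100,'turn',(T.inv()*R.from_euler('xyz',[np.pi,0,psi])).as_rotvec())
E
```

```text
corners [[0.0993, 0.1986], [0.0984, -0.1985], [-0.0985, -0.1976], [-0.0991, 0.1975]]
tape [[0.0958, -0.0128], [-0.0935, -0.0153]]
seam [[0.0603, -0.1206], [-0.0496, -0.1199]]
cyl y,z,slope [-0.11892737  0.06790887 -0.00170774] rms 0.0034970528248441228 x range [-0.0543661  0.0648822]
bx 0.005390000728521627 goal [ 0.53764888 -0.20911509  0.175     ] shift cm [-57.60550323 -55.69624285   6.8771187 ] turn [-1.17304979e-03  9.64529609e-04  1.61641913e+00]
```

Emit:
play_rows --pt "-10 -9.7 0 0 0 0.3 0.65" --pt "-20 -19.3 0 0 0 0.6 0.65" --pt "-30 -29 1 0 0 0.9 0.65" --pt "-40 -38.7 2 0 0 1.2 0.65" --pt "-50 -48.3 4 0 0 1.4 0.65" --pt "-57.6 -55.7 4 0 0 1.616 0.65" --pt "-57.6 -55.7 4 0 0 1.616 0.65" --pt "-57.6 -55.7 4 0 0 1.616 0.65" --pt "-57.6 -55.7 4 0 0 1.616 0.65" --pt "-57.6 -55.7 4 0 0 1.616 0.65" --pt "-57.6 -55.7 4 0 0 1.616 0.65" --pt "-57.6 -55.7 4 0 0 1.616 0.65" --pt "-57.6 -55.7 4 0 0 1.616 0.65" --pt "-57.6 -55.7 4 0 0 1.616 0.65" --pt "-57.6 -55.7 4 0 0 1.616 0.65" --pt "-57.6 -55.7 4 0 0 1.616 0.65" --pt "-57.6 -55.7 4 0 0 1.616 0.65" --pt "-57.6 -55.7 4 0 0 1.616 0.65" --pt "-57.6 -55.7 4 0 0 1.616 0.65" --pt "-57.6 -55.7 4 0 0 1.616 0.65"

```text
time: 2.1
tool_pos: [0.5374, -0.2074, 0.204]
tool_rot: [-3.141, -0.0, 1.212]
contact_force: [0.1, 0.4, 0.1]
opening: 0.0594
grip_force: 0.0
```

Emit:
play_rows --pt "0.8 0 3 0 0 0 0.65" --pt "0.8 0 5.5 0 0 0 0.65" --pt "0.8 0 6.5 0 0 0 0.65" --pt "0.8 0 6.8 0 0 0 0.65" --pt "0.8 0 6.8 0 0 0 0.65"

```text
time: 2.6
tool_pos: [0.5409, -0.2011, 0.1364]
tool_rot: [3.141, 0.0, 1.211]
contact_force: [0.2, -0.8, 0.8]
opening: 0.0596
grip_force: 0.0
```

Emit:
play_rows --pt "0 0 0.1 0 0 0 0.65" --pt "0 0 0.2 0 0 0 0.65" --pt "0 0 0.2 0 0 0 0.65"

```text
time: 2.9
tool_pos: [0.5408, -0.2014, 0.1343]
tool_rot: [3.141, 0.0, 1.211]
contact_force: [-1.0, 0.5, 1.1]
opening: 0.0597
grip_force: 0.0
```

Emit:
play_rows --pt "0 0 0.1 0 0 0 0.65" --pt "0 0 0.15 0 0 0 0.65" --pt "0 0 0.15 0 0 0 0.65"

```text
time: 3.2
tool_pos: [0.5407, -0.2014, 0.1323]
tool_rot: [3.141, -0.0, 1.211]
contact_force: [-0.8, -0.6, 1.1]
opening: 0.06
grip_force: 0.4
```

Emit:
play_rows --pt "0 0 0.1 0 0 0 0.65" --pt "0 0 0.1 0 0 0 0.65"

```text
time: 3.4
tool_pos: [0.5408, -0.2015, 0.1317]
tool_rot: [3.141, 0.0, 1.211]
contact_force: [-2.0, -1.1, 4.2]
opening: 0.0598
grip_force: 2.2
```

Emit:
play_rows --pt "0 0 0.1 0 0 0 0.65" --pt "0 0 0.1 0 0 0 0.65"

```text
time: 3.6
tool_pos: [0.5408, -0.2018, 0.1314]
tool_rot: [3.14, 0.001, 1.211]
contact_force: [-2.9, -0.6, 9.1]
opening: 0.0596
grip_force: 4.4
```

```bash
cat > path.py <<'E'
import numpy as np
def center(s,bat=True):   # path length s -> y,z rise (mm)
    t0=np.arctan2(19,55); L=58*2*t0
    if not bat: return s,0.
    if s<L: t=-t0+s/58; return 19+58*np.sin(t),max(58*np.cos(t)-5-50,0)
    return 38+s-L,0.
def stroke(phi0,S,n,bat=True,w=19.,N=2000):
    # finger reference displacement (y,z) mm, rolling without slip, vertical tool with flat tip of width w
    R=50; c=np.array([center(s,bat) for s in np.linspace(0,S,N+1)]); ds=S/N
    phi=phi0; u=0; out=[(0,0)]; f=np.zeros(2)
    for i in range(N):
        dc=c[i+1]-c[i]; dphi=ds/R
        if phi<0 or u>=w: # edge stuck to surface
            f=f+dc+R*np.array([np.sin(phi+dphi)-np.sin(phi),np.cos(phi+dphi)-np.cos(phi)]); phi+=dphi
        else: f=f+dc+[ds,0]; u+=ds
        out.append(tuple(f))
    o=np.array(out)[::N//n]; return o,phi,c[-1]
E
python3 - <<'E'
from path import *
o,phi,c=stroke(np.radians(-20),58,40)
print(np.degrees(phi),c)
for a,b in [(0,20),(20,40)]: print([[round((o[i,0]-o[a,0])/10,2),0,round(-(o[i,1]-o[a,1])/10,2)] for i in range(a+1,b+1)])
E
```

```text
24.6632060460385 [57.41611578  0.        ]
[[np.float64(0.27), 0, np.float64(-0.08)], [np.float64(0.55), 0, np.float64(-0.16)], [np.float64(0.83), 0, np.float64(-0.24)], [np.float64(1.11), 0, np.float64(-0.31)], [np.float64(1.4), 0, np.float64(-0.37)], [np.float64(1.68), 0, np.float64(-0.43)], [np.float64(1.97), 0, np.float64(-0.48)], [np.float64(2.25), 0, np.float64(-0.52)], [np.float64(2.54), 0, np.float64(-0.55)], [np.float64(2.83), 0, np.float64(-0.57)], [np.float64(3.12), 0, np.float64(-0.59)], [np.float64(3.41), 0, np.float64(-0.6)], [np.float64(3.7), 0, np.float64(-0.6)], [np.float64(3.99), 0, np.float64(-0.6)], [np.float64(4.28), 0, np.float64(-0.6)], [np.float64(4.57), 0, np.float64(-0.59)], [np.float64(4.86), 0, np.float64(-0.58)], [np.float64(5.15), 0, np.float64(-0.56)], [np.float64(5.44), 0, np.float64(-0.54)], [np.float64(5.72), 0, np.float64(-0.52)]]
[[np.float64(0.29), 0, np.float64(0.03)], [np.float64(0.57), 0, np.float64(0.06)], [np.float64(0.86), 0, np.float64(0.09)], [np.float64(1.15), 0, np.float64(0.13)], [np.float64(1.43), 0, np.float64(0.17)], [np.float64(1.71), 0, np.float64(0.21)], [np.float64(2.01), 0, np.float64(0.23)], [np.float64(2.29), 0, np.float64(0.24)], [np.float64(2.58), 0, np.float64(0.25)], [np.float64(2.87), 0, np.float64(0.27)], [np.float64(3.16), 0, np.float64(0.29)], [np.float64(3.45), 0, np.float64(0.32)], [np.float64(3.74), 0, np.float64(0.35)], [np.float64(4.02), 0, np.float64(0.38)], [np.float64(4.31), 0, np.float64(0.42)], [np.float64(4.59), 0, np.float64(0.46)], [np.float64(4.87), 0, np.float64(0.51)], [np.float64(5.15), 0, np.float64(0.56)], [np.float64(5.43), 0, np.float64(0.62)], [np.float64(5.71), 0, np.float64(0.68)]]
```

Emit:
play_rows --pt "0.14 0 -0.01 0 0 0 0.65" --pt "0.27 0 -0.05 0 0 0 0.65" --pt "0.41 0 -0.09 0 0 0 0.65" --pt "0.55 0 -0.13 0 0 0 0.65" --pt "0.69 0 -0.17 0 0 0 0.65" --pt "0.83 0 -0.21 0 0 0 0.65"

```text
time: 4.2
tool_pos: [0.5435, -0.1944, 0.1336]
tool_rot: [3.14, 0.002, 1.211]
contact_force: [-4.3, -2.5, 9.0]
opening: 0.0598
grip_force: 4.8
```

Emit:
play_rows --pt "0.14 0 -0.02 0 0 0 0.65" --pt "0.28 0 -0.05 0 0 0 0.65" --pt "0.43 0 -0.08 0 0 0 0.65" --pt "0.57 0 -0.1 0 0 0 0.65" --pt "0.71 0 -0.13 0 0 0 0.65" --pt "0.85 0 -0.16 0 0 0 0.65" --pt "1.0 0 -0.18 0 0 0 0.65" --pt "1.14 0 -0.21 0 0 0 0.65" --pt "1.28 0 -0.23 0 0 0 0.65" --pt "1.42 0 -0.25 0 0 0 0.65"

```text
time: 5.2
tool_pos: [0.5487, -0.1809, 0.1366]
tool_rot: [3.14, 0.001, 1.211]
contact_force: [-2.9, -1.2, 12.9]
opening: 0.0598
grip_force: 6.4
```

```bash
cat >> h.py <<'E'
def tin(n,guess,yw=.06):
    from scipy.optimize import least_squares
    p,d=optics.read_camera(n); P,u,v=cloud(n,d); B=np.c_[tob(P),P[:,2]]
    k=(abs(B[:,1]-guess)<yw)&(abs(B[:,0])<.075)&(B[:,2]>.03)&(B[:,2]<.125); B=B[k]
    f=lambda q:np.hypot(B[:,1]-q[0]-q[2]*B[:,0],B[:,2]-q[1])-.05
    r=least_squares(f,[guess,.068,0],loss='cauchy',f_scale=.0015); g=abs(r.fun)<.003
    print(n,'y,z,slope',r.x.round(4),'inl',g.sum(),len(g),'x',np.percentile(B[g,0],[1,99]).round(4)); return p,B,r.x
E
python3 - <<'E'
from h import *
for n in ["top","scene"]:
    p,B,r=tin(n,-.105)
    cv2.imwrite(f"pics/{n}1.png",p[:,:,::-1])
print(tob(robot.observe()['tool_pos']))
c=lambda n,r:cv2.imread(f"pics/{n}1.png")[r[0]:r[0]+130,r[1]:r[1]+160]
cv2.imwrite("pics/c1.png",cv2.resize(np.hstack([c("top",(160,360)),c("scene",(150,130))]),None,fx=2.5,fy=2.5,interpolation=cv2.INTER_CUBIC))
E
```

```text
top y,z,slope [-0.1083  0.0707 -0.0013] inl 1113 1317 x [-0.0537  0.065 ]
scene y,z,slope [-0.1104  0.0687 -0.0003] inl 1418 2900 x [-0.0499  0.0691]
[[ 0.00579222 -0.1245074 ]]
```

View pics/c1.png

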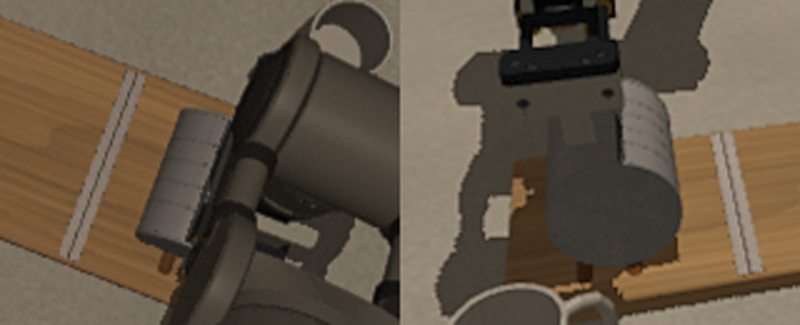

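Emit:
play_rows --pt "0.15 0 -0.01 0 0 0 0.65" --pt "0.29 0 -0.03 0 0 0 0.65" --pt "0.44 0 -0.04 0 0 0 0.65" --pt "0.58 0 -0.05 0 0 0 0.65" --pt "0.73 0 -0.06 0 0 0 0.65" --pt "0.87 0 -0.07 0 0 0 0.65" --pt "1.02 0 -0.08 0 0 0 0.65" --pt "1.16 0 -0.08 0 0 0 0.65" --pt "1.31 0 -0.08 0 0 0 0.65" --pt "1.45 0 -0.08 0 0 0 0.65" --pt "1.6 0 -0.08 0 0 0 0.65" --pt "1.74 0 -0.08 0 0 0 0.65"

```text
time: 6.5
tool_pos: [0.5551, -0.164, 0.1379]
tool_rot: [3.139, 0.0, 1.211]
contact_force: [-4.4, 1.9, 16.5]
opening: 0.0598
grip_force: 7.8
```

Emit:
play_rows --pt "0.15 0 0 0 0 0 0.65" --pt "0.29 0 0 0 0 0 0.65" --pt "0.44 0 0.01 0 0 0 0.65" --pt "0.58 0 0.01 0 0 0 0.65" --pt "0.73 0 0.02 0 0 0 0.65" --pt "0.87 0 0.02 0 0 0 0.65" --pt "1.02 0 0.03 0 0 0 0.65" --pt "1.16 0 0.04 0 0 0 0.65"

```text
time: 7.3
tool_pos: [0.5593, -0.1528, 0.1375]
tool_rot: [3.139, -0.0, 1.211]
contact_force: [-3.5, 2.6, 15.1]
opening: 0.0596
grip_force: 7.8
```

```bash
python3 - <<'E'
from h import *
for n in ["top","scene"]: p,B,r=tin(n,-.092)
print(tob(robot.observe()['tool_pos']))
E
```

```text
top y,z,slope [-0.0933  0.0713 -0.0013] inl 704 784 x [-0.0537  0.0643]
scene y,z,slope [-0.0952  0.0689 -0.0007] inl 1315 2781 x [-0.0478  0.0695]
[[ 0.00576483 -0.0945257 ]]
```

Emit:
play_rows --pt "0.15 0 0.01 0 0 0 0.65" --pt "0.29 0 0.02 0 0 0 0.65" --pt "0.43 0 0.03 0 0 0 0.65" --pt "0.57 0 0.04 0 0 0 0.65" --pt "0.72 0 0.055 0 0 0 0.65" --pt "0.86 0 0.07 0 0 0 0.65" --pt "1.0 0 0.085 0 0 0 0.65" --pt "1.14 0 0.1 0 0 0 0.65" --pt "1.29 0 0.115 0 0 0 0.65" --pt "1.43 0 0.13 0 0 0 0.65" --pt "1.58 0 0.15 0 0 0 0.65" --pt "1.72 0 0.17 0 0 0 0.65" --pt "1.86 0 0.19 0 0 0 0.65" --pt "2.0 0 0.21 0 0 0 0.65" --pt "2.14 0 0.23 0 0 0 0.65" --pt "2.28 0 0.25 0 0 0 0.65" --pt "2.43 0 0.26 0 0 0 0.65" --pt "2.58 0 0.27 0 0 0 0.65" --pt "2.72 0 0.275 0 0 0 0.65" --pt "2.86 0 0.28 0 0 0 0.65"

```text
time: 9.4
tool_pos: [0.5694, -0.1262, 0.1345]
tool_rot: [3.139, -0.0, 1.211]
contact_force: [-3.1, 2.7, 13.2]
opening: 0.0596
grip_force: 6.9
```

```bash
python3 - <<'E'
from h import *
for n in ["top","scene"]: p,B,r=tin(n,-.078)
print(tob(robot.observe()['tool_pos']))
E
```

```text
top y,z,slope [-0.0788  0.068  -0.0026] inl 252 264 x [-0.0539  0.0436]
scene y,z,slope [-0.081   0.0663 -0.0016] inl 1299 2713 x [-0.0468  0.0693]
[[ 0.005905   -0.06607373]]
```

Emit:
play_rows --pt "0.15 0 0.0 0 0 0 0.65" --pt "0.29 0 0.01 0 0 0 0.65" --pt "0.44 0 0.02 0 0 0 0.65" --pt "0.58 0 0.03 0 0 0 0.65" --pt "0.73 0 0.04 0 0 0 0.65" --pt "0.87 0 0.05 0 0 0 0.65" --pt "1.02 0 0.065 0 0 0 0.65" --pt "1.16 0 0.08 0 0 0 0.65" --pt "1.3 0 0.095 0 0 0 0.65" --pt "1.44 0 0.11 0 0 0 0.65" --pt "1.58 0 0.125 0 0 0 0.65" --pt "1.72 0 0.14 0 0 0 0.65" --pt "1.87 0 0.16 0 0 0 0.65" --pt "2.0 0 0.18 0 0 0 0.65" --pt "2.1 0 0.195 0 0 0 0.65" --pt "2.15 0 0.2 0 0 0 0.65" --pt "2.15 0 0.2 0 0 0 0.65"

```text
time: 11.2
tool_pos: [0.5772, -0.1058, 0.1324]
tool_rot: [3.139, -0.001, 1.211]
contact_force: [-1.3, 2.7, 12.4]
opening: 0.0596
grip_force: 6.3
```

```bash
python3 - <<'E'
from h import *
for n in ["top","scene"]: p,B,r=tin(n,-.068)
print(tob(robot.observe()['tool_pos']), robot.observe()['contact_force']@np.r_[ey,0])
E
```

```text
top y,z,slope [-0.0663  0.0686 -0.0043] inl 135 137 x [-0.046  0.026]
scene y,z,slope [-0.0693  0.0663 -0.0016] inl 1329 2734 x [-0.0486  0.0694]
[[ 0.00599714 -0.04434717]] 2.1681864726157745
```

Emit:
play_rows --pt "0.01 0 -0.05 0 0 0 0.65" --pt "0.015 0 -0.1 0 0 0 0.65" --pt "0.025 0 -0.15 0 0 0 0.65" --pt "0.035 0 -0.2 0 0 0 0.65" --pt "0.04 0 -0.25 0 0 0 0.65" --pt "0.05 0 -0.3 0 0 0 0.65" --pt "0.07 0 -0.4 0 0 0 0.65" --pt "0.1 0 -0.6 0 0 0 0.65" --pt "0.2 0 -1.2 0 0 0 0.65" --pt "0.4 0 -2.5 0 0 0 0.65" --pt "0.4 0 -3.5 0 0 0 0.65"

```text
time: 12.4
tool_pos: [0.5782, -0.1022, 0.1669]
tool_rot: [3.141, -0.0, 1.211]
contact_force: [-0.5, -0.5, 0.3]
opening: 0.0598
grip_force: 0.0
```

```bash
python3 - <<'E'
from h import *
for i in range(2):
  for n in ["top","scene"]: p,B,r=tin(n,-.068)
print(tob(robot.observe()['tool_pos']), robot.observe()['tool_pos'])
E
```

```text
top y,z,slope [-0.0664  0.0689 -0.0093] inl 164 167 x [-0.046   0.0324]
scene y,z,slope [-0.0696  0.0664 -0.002 ] inl 1761 3162 x [-0.05    0.0692]
top y,z,slope [-0.0666  0.0688 -0.0044] inl 160 162 x [-0.046   0.0325]
scene y,z,slope [-0.0697  0.0664 -0.0014] inl 1751 3142 x [-0.0497  0.0692]
[[ 0.00550524 -0.04098182]] [ 0.57796579 -0.10246283  0.1659906 ]
```

Emit:
play_rows --pt "-2 0 0 0 0 0 0.65" --pt "-4 0 0 0 0 0 0.65" --pt "-5.3 0 0 0 0 0 0.65" --pt "-5.3 0 1 0 0 0 0.65" --pt "-5.3 0 2 0 0 0 0.65" --pt "-5.3 0 2.8 0 0 0 0.65" --pt "-5.3 0 2.8 0 0 0 0.65"

```text
time: 13.3
tool_pos: [0.5584, -0.1509, 0.1354]
tool_rot: [-3.138, -0.0, 1.212]
contact_force: [0.2, 0.5, 0.2]
opening: 0.0596
grip_force: 0.0
```

```bash
python3 - <<'E'
from h import *
for n in ["top","scene"]: p,B,r=tin(n,-.068)
print(tob(robot.observe()['tool_pos']), robot.observe()['tool_pos'])
E
```

```text
top y,z,slope [-0.0673  0.0682  0.0002] inl 1158 1389 x [-0.0538  0.0645]
scene y,z,slope [-0.0697  0.0664 -0.0016] inl 1401 2805 x [-0.0493  0.069 ]
[[ 0.00521693 -0.09342992]] [ 0.55919992 -0.15143964  0.13695834]
```

Emit:
play_rows --pt "0 0 0.15 0 0 0 0.65" --pt "0 0 0.3 0 0 0 0.65" --pt "0 0 0.4 0 0 0 0.65" --pt "0 0 0.4 0 0 0 0.65"

```text
time: 13.8
tool_pos: [0.5591, -0.152, 0.1334]
tool_rot: [-3.142, -0.0, 1.211]
contact_force: [-0.3, -0.6, 0.7]
opening: 0.0597
grip_force: 0.0
```

Emit:
play_rows --pt "0.01 0 0.05 0 0 0 0.65" --pt "0.02 0 0.1 0 0 0 0.65" --pt "0.02 0 0.1 0 0 0 0.65"

```text
time: 14.1
tool_pos: [0.5593, -0.1519, 0.1325]
tool_rot: [3.141, -0.0, 1.211]
contact_force: [-0.0, 0.2, 1.3]
opening: 0.0597
grip_force: 0.5
```

Emit:
play_rows --pt "0.01 0 0.05 0 0 0 0.65" --pt "0.02 0 0.1 0 0 0 0.65" --pt "0.02 0 0.1 0 0 0 0.65"

```text
time: 14.4
tool_pos: [0.5594, -0.1519, 0.1321]
tool_rot: [3.141, 0.0, 1.211]
contact_force: [-1.6, 0.3, 5.8]
opening: 0.0598
grip_force: 2.7
```

```bash
python3 - <<'E'
from h import *
for n in ["top","scene"]: p,B,r=tin(n,-.068)
s=robot.observe(); print(tob(s['tool_pos']), s['tool_pos'],s['contact_force'])
from path import *
o,phi,c=stroke(np.radians(-18),55,40,bat=False)
print(np.degrees(phi),c)
for a,b in [(0,20),(20,40)]: print([[float(round((o[i,0]-o[a,0])/10,2)),float(round(-(o[i,1]-o[a,1])/10,2))] for i in range(a+1,b+1)])
E
```

```text
top y,z,slope [-0.0673  0.068   0.0021] inl 1166 1386 x [-0.0537  0.0647]
scene y,z,slope [-0.0696  0.0663 -0.0012] inl 1351 2761 x [-0.0496  0.0693]
[[ 0.00556224 -0.09375808]] [ 0.55940732 -0.15186849  0.13204863] [-0.93172566 -0.49931936  5.43703372]
23.250096460443313 [55.  0.]
[[0.27, -0.04], [0.54, -0.08], [0.81, -0.11], [1.08, -0.14], [1.35, -0.17], [1.63, -0.19], [1.9, -0.21], [2.17, -0.22], [2.45, -0.23], [2.72, -0.24], [3.0, -0.24], [3.27, -0.24], [3.55, -0.24], [3.82, -0.24], [4.1, -0.24], [4.37, -0.24], [4.65, -0.24], [4.92, -0.24], [5.2, -0.24], [5.47, -0.24]]
[[0.28, -0.0], [0.55, -0.0], [0.83, -0.0], [1.1, -0.0], [1.38, -0.0], [1.65, 0.0], [1.92, 0.01], [2.2, 0.01], [2.47, 0.03], [2.75, 0.04], [3.02, 0.06], [3.29, 0.09], [3.57, 0.11], [3.84, 0.14], [4.11, 0.18], [4.38, 0.22], [4.65, 0.26], [4.91, 0.3], [5.18, 0.35], [5.44, 0.41]]
```

Contact is good at about 6 N, and I'll press slightly harder while rolling.

Emit:
play_rows --pt "0.14 0 0.05 0 0 0 0.65" --pt "0.27 0 0.04 0 0 0 0.65" --pt "0.41 0 0.02 0 0 0 0.65" --pt "0.54 0 0.0 0 0 0 0.65" --pt "0.68 0 -0.015 0 0 0 0.65" --pt "0.81 0 -0.03 0 0 0 0.65" --pt "0.95 0 -0.045 0 0 0 0.65" --pt "1.08 0 -0.06 0 0 0 0.65" --pt "1.22 0 -0.075 0 0 0 0.65" --pt "1.35 0 -0.09 0 0 0 0.65" --pt "1.49 0 -0.1 0 0 0 0.65" --pt "1.63 0 -0.11 0 0 0 0.65" --pt "1.76 0 -0.12 0 0 0 0.65" --pt "1.9 0 -0.13 0 0 0 0.65" --pt "2.03 0 -0.135 0 0 0 0.65" --pt "2.17 0 -0.14 0 0 0 0.65" --pt "2.31 0 -0.145 0 0 0 0.65" --pt "2.45 0 -0.15 0 0 0 0.65" --pt "2.58 0 -0.155 0 0 0 0.65" --pt "2.72 0 -0.16 0 0 0 0.65"

```text
time: 16.5
tool_pos: [0.5691, -0.1263, 0.1347]
tool_rot: [3.14, -0.0, 1.211]
contact_force: [-2.9, 0.1, 11.1]
opening: 0.0598
grip_force: 5.9
```

```bash
python3 - <<'E'
from h import *
for n in ["top","scene"]: p,B,r=tin(n,-.054)
s=robot.observe(); print(tob(s['tool_pos']), s['tool_pos'],s['contact_force'])
E
```

```text
top y,z,slope [-0.0532  0.068  -0.0005] inl 759 856 x [-0.0538  0.0633]
scene y,z,slope [-0.0556  0.0663 -0.0025] inl 1279 2666 x [-0.0471  0.0695]
[[ 0.00564433 -0.06618498]] [ 0.56920792 -0.12609582  0.13469407] [-2.84535786  2.06049328 12.40445272]
```

Emit:
play_rows --pt "0.2 0 0 0 0 0 0.65" --pt "0.4 0 0 0 0 0 0.65" --pt "0.6 0 0 0 0 0 0.65" --pt "0.8 0 0 0 0 0 0.65" --pt "1.0 0 0 0 0 0 0.65" --pt "1.2 0 0 0 0 0 0.65" --pt "1.4 0 0 0 0 0 0.65" --pt "1.6 0 0 0 0 0 0.65" --pt "1.8 0 0 0 0 0 0.65" --pt "2.0 0 0 0 0 0 0.65" --pt "2.2 0 0 0 0 0 0.65" --pt "2.4 0 0 0 0 0 0.65" --pt "2.6 0 0 0 0 0 0.65" --pt "2.8 0 0 0 0 0 0.65" --pt "3.0 0 0 0 0 0 0.65" --pt "3.2 0 0 0 0 0 0.65" --pt "3.4 0 0 0 0 0 0.65" --pt "3.6 0 0 0 0 0 0.65" --pt "3.75 0 0 0 0 0 0.65" --pt "3.81 0 0 0 0 0 0.65"

```text
time: 18.6
tool_pos: [0.5828, -0.0904, 0.135]
tool_rot: [3.139, -0.0, 1.211]
contact_force: [-2.0, 1.7, 13.1]
opening: 0.0599
grip_force: 6.6
```

```bash
python3 - <<'E'
from h import *
for n in ["top","scene"]: p,B,r=tin(n,-.034)
s=robot.observe(); print(tob(s['tool_pos']), s['tool_pos'],s['contact_force'])
E
```

```text
top y,z,slope [-0.0338  0.0683 -0.0009] inl 140 149 x [-0.0539  0.0184]
scene y,z,slope [-0.0364  0.0663 -0.0016] inl 1271 2639 x [-0.0487  0.0696]
[[ 0.00570656 -0.02798205]] [ 0.5827386  -0.09036924  0.1349663 ] [-2.86330841  0.69886245 12.63575339]
```

Emit:
play_rows --pt "0.14 0 0 0 0 0 0.65" --pt "0.28 0 0 0 0 0 0.65" --pt "0.42 0 0 0 0 0 0.65" --pt "0.55 0 0 0 0 0 0.65" --pt "0.69 0 0.005 0 0 0 0.65" --pt "0.82 0 0.01 0 0 0 0.65" --pt "0.96 0 0.01 0 0 0 0.65" --pt "1.1 0 0.015 0 0 0 0.65" --pt "1.24 0 0.02 0 0 0 0.65" --pt "1.37 0 0.03 0 0 0 0.65" --pt "1.51 0 0.035 0 0 0 0.65" --pt "1.65 0 0.045 0 0 0 0.65" --pt "1.79 0 0.055 0 0 0 0.65" --pt "1.92 0 0.065 0 0 0 0.65" --pt "2.05 0 0.075 0 0 0 0.65" --pt "2.19 0 0.09 0 0 0 0.65" --pt "2.33 0 0.1 0 0 0 0.65" --pt "2.47 0 0.115 0 0 0 0.65" --pt "2.6 0 0.125 0 0 0 0.65" --pt "2.74 0 0.14 0 0 0 0.65"

```text
time: 20.7
tool_pos: [0.5926, -0.0646, 0.1334]
tool_rot: [3.139, -0.001, 1.211]
contact_force: [-1.1, 2.1, 12.2]
opening: 0.0597
grip_force: 5.5
```

```bash
python3 - <<'E'
from h import *
for n in ["scene"]: p,B,r=tin(n,-.02)
cv2.imwrite("pics/s2.png",p[:,:,::-1]); s=robot.observe(); print(tob(s['tool_pos']), s['tool_pos'],s['contact_force'])
cv2.imwrite("pics/c2.png",cv2.resize(p[160:300,150:390,::-1],None,fx=3,fy=3,interpolation=cv2.INTER_CUBIC))
E
```

```text
scene y,z,slope [-0.0221  0.0663 -0.0017] inl 1335 2690 x [-0.05    0.0696]
[[ 0.00585949 -0.00012887]] [ 0.59270427 -0.06435947  0.13334621] [-1.88302238  1.89940657 10.43527051]
```

View pics/c2.png

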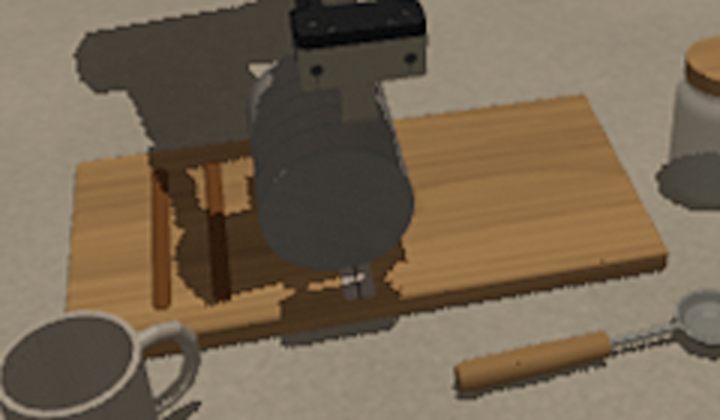

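Emit:
play_rows --pt "0.14 0 0.02 0 0 0 0.65" --pt "0.27 0 0.04 0 0 0 0.65" --pt "0.4 0 0.06 0 0 0 0.65" --pt "0.54 0 0.08 0 0 0 0.65" --pt "0.67 0 0.1 0 0 0 0.65" --pt "0.81 0 0.12 0 0 0 0.65" --pt "0.94 0 0.14 0 0 0 0.65" --pt "1.07 0 0.16 0 0 0 0.65" --pt "1.2 0 0.185 0 0 0 0.65" --pt "1.3 0 0.2 0 0 0 0.65" --pt "1.36 0 0.21 0 0 0 0.65" --pt "1.36 0 0.21 0 0 0 0.65"

```text
time: 21.95
tool_pos: [0.5976, -0.0516, 0.1314]
tool_rot: [3.139, -0.002, 1.211]
contact_force: [-1.6, 2.5, 11.3]
opening: 0.0597
grip_force: 5.7
```

```bash
python3 - <<'E'
from h import *
p,B,r=tin("scene",-.013)
z=np.load("pics/scene.npz"); # scene-camera bias: refit the start picture
import h
_r=optics.read_camera; optics_read=lambda n:(z['p'],z['d'])
h.optics=type('O',(),{'read_camera':staticmethod(optics_read),'camera_model':staticmethod(optics.camera_model)})
h.tin("scene",-.12)
s=robot.observe(); print(tob(s['tool_pos']),s['contact_force'])
E
```

```text
scene y,z,slope [-0.0143  0.0663 -0.0014] inl 1372 2726 x [-0.0501  0.0696]
scene y,z,slope [-0.1215  0.0664 -0.0011] inl 1933 3388 x [-0.0508  0.0689]
[[0.00592034 0.01358645]] [-0.72960597  2.92296514 11.77793634]
```

Emit:
play_rows --pt "0.01 0 -0.05 0 0 0 0.65" --pt "0.02 0 -0.1 0 0 0 0.65" --pt "0.03 0 -0.15 0 0 0 0.65" --pt "0.04 0 -0.2 0 0 0 0.65" --pt "0.05 0 -0.25 0 0 0 0.65" --pt "0.06 0 -0.3 0 0 0 0.65" --pt "0.08 0 -0.4 0 0 0 0.65" --pt "0.12 0 -0.6 0 0 0 0.65" --pt "0.24 0 -1.2 0 0 0 0.65" --pt "0.4 0 -2.5 0 0 0 0.65" --pt "0.4 0 -5 0 0 0 0.65"

```text
time: 23.1
tool_pos: [0.5973, -0.048, 0.1792]
tool_rot: [-3.138, 0.0, 1.211]
contact_force: [0.1, -0.8, 0.4]
opening: 0.0596
grip_force: 0.0
```

Emit:
play_rows --pt "-4 0 -3 0 0 0 0.65" --pt "-8 0 -5 0 0 0 0.65" --pt "-12 -4 -5 0 0 0 0.65" --pt "-16 -8 -5 0 0 0 0.65" --pt "-18 -12 -5 0 0 0 0.65" --pt "-20 -16 -5 0 0 0 0.65" --pt "-20 -20 -5 0 0 0 0.65" --pt "-20 -20 -5 0 0 0 0.65" --pt "-20 -20 -5 0 0 0 0.65"

```text
time: 24.0
tool_pos: [0.3406, -0.1654, 0.2309]
tool_rot: [3.138, 0.001, 1.21]
contact_force: [0.8, 0.2, 0.4]
opening: 0.0599
grip_force: 0.0
```

```bash
python3 - <<'E'
from h import *
for n in ["scene","top"]: p,B,r=tin(n,-.013)
cv2.imwrite("pics/c3.png",cv2.resize(p[145:305,290:500,::-1],None,fx=3.7,fy=3.7,interpolation=cv2.INTER_CUBIC))
s=robot.observe(); print(s['tool_pos'],s['contact_force'],s['time'])
E
```

```text
scene y,z,slope [-0.0149  0.0664 -0.0021] inl 1766 3104 x [-0.0504  0.0693]
top y,z,slope [-0.0122  0.0678 -0.0025] inl 2170 2549 x [-0.0536  0.0651]
[ 0.34162736 -0.16573273  0.23040056] [-0.16803642 -0.79206784  0.59801448] 24.1
```

View pics/c3.png

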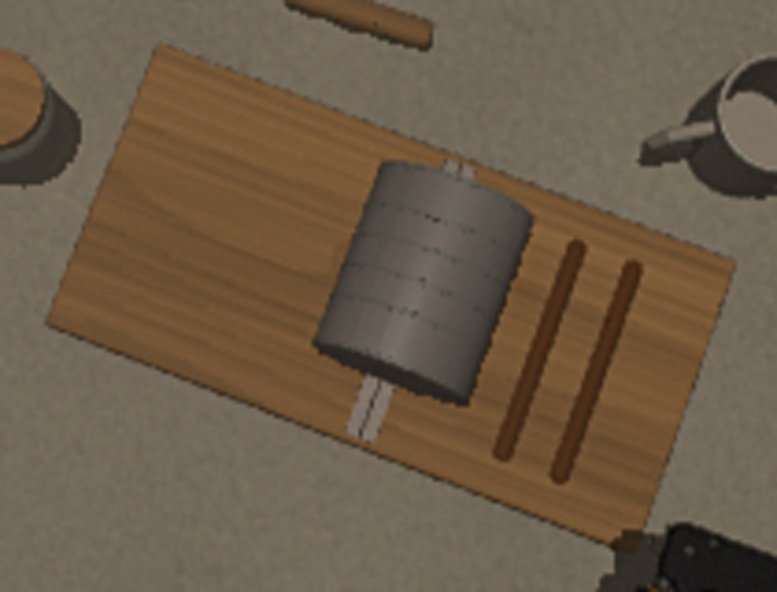

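The tin lies centred on the tape: its axis is within about 1 mm of the middle line, square to it, about 6 mm off midway. It is at rest, with the seam rolled out of sight and the arm clear. I'm handing in.

```bash
python3 -c "
from cell import robot
print(robot.hand_in())"
```

```text
the job is handed in; nothing more can be done
None
```

The job is handed in: the tin was rolled over the batten in two strokes and left lying still, within about 1 mm of the tape's middle line, square to it and about 6 mm off midway; the jar, mug and spoon were not touched, and the judge's verdict was not shown.

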